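# Unlatch and open the test-stand guard gate

### The arm

A 7-joint arm with a two-finger parallel gripper is mounted at the origin on the work surface. World frame = base frame: x ahead of the robot, y to its left, z up, the work surface at z = 0. Lengths are in m, angles in rad, forces in N, time in s.
With the tool pointing down it reaches from about 0.4 to 0.875 m from the base axis. Payload 6.5 kg.
Tool frame: the origin (TCP) lies on the centre line of the jaws, within the pads' length; the fingertips stand 25 mm ahead of it and the grasp point (between the pads) lies 6 mm ahead of it; y points along the fingers, x is the direction in which the jaws open and shut, and the axes are right-handed (so a half turn about y gives the same grasp; the last joint's range is limited). The gripper opens to 88 mm and grips with 3 to 60 N. Pads are 18 mm wide; open, the fingers measure 123 mm over their backs; the gripper's body (75 mm by 187 mm) begins 45 mm behind the grasp point.
Start: joints at [-1.342, 0.536, -0.004, 1.538, 0.003, 1.067, -0.071], TCP at [0.189, 0.622, 0.264] pointing down, gripper open.
Joint ranges: [-2.7, 2.7], [-0.37, 2.16], [-1.27, 1.26], [0.24, 2.4], [-1.31, 4.45], [0.19, 1.91], [-2.76, 2.76]. Speed limits (rad/s): [2.39, 2.39, 3.14, 3.14, 3.14, 3.14, 3.14].

### API

Orientations are given as a unit quaternion [x, y, z, w].
In Python, from plant import sense, camera, get_calibration, close_job gives the robot as it stands.
- The arm moves only by the tool apply_moves, never from a script. Its argument "commands" is a list of rows, each an object with "rot": the turn, a rotation vector about the world's x, y, z in rad, a list of three; "delta_pos": the shift along the world's x, y, z in mm, a list of three; "grip": the finger opening in mm, from 0 to 88.1. A call has 1 to 20 rows; each row shifts and turns the pose as measured when the row begins; what a row does not reach is not made up. A row lasts 1/10 s, in which the tool goes at most 50 mm and 8.59 degrees, less where a joint would pass 70% of its speed; a pose out of reach is approached as far as the arm can. A call with a gripper value outside its range is refused whole. The fingers move at their own pace and stop on an object; "squeeze" is the grip in N (left out, the last holds). Time passes only in rows, so rows that do not move let the fingers close. It gives the time, the measured TCP pose, the force and the opening at its end, in the units of the state.
- sense(): the state, without advancing time (a new reading comes with each control period).
- camera(name): name is "scene" or "top"; returns the picture (420x560x3 uint8, red, green, blue); there is no depth.
- get_calibration(name): a dict with "fx", "fy", "cx", "cy" (pixels), "R" (3x3) and "t" (3): a world point X has camera coordinates R X + t. Camera axes: x right, y down, z forward; pixel columns grow to the right and rows downward; lengths in m; the calibration is good to about 2 mm. A picture is of the moment at which its call begins. get_calibration takes no time and is no camera call.
- close_job(): hands the job in, once; it reports no verdict.
The state is a dict: "t": time; "qpos": joint angles; "joint_vel": joint speeds; "joint_torque": joint torques, N m; "position": TCP position; "tcp_rot": TCP orientation; "force": force on the tool from outside, world axes, zero at the start; "wrist_torque": the same for the moment, N m; "grip_width": opening from 0.0 (shut) to 1.0 (fully open).
Only numpy, scipy, OpenCV 4.12 (cv2) and the standard library are available. Lean on these libraries where they do the work, as an engineer would, in place of code of your own. Each camera call takes 0.05 s, during which the arm holds its last target.

### The job

Open the gate of the wire guard on the bench: take the steel latch bar by its stub, lift it out of the thin, easily bent keeper on the post without forcing it against the keeper, and swing the gate gently all the way open to its stop. Then lower the latch bar back to its rest and let go, leaving the things around the guard where they are.

Things in the scene. Friction and masses are not known exactly. Their poses are not given: they have to be found in the camera images.
- guard: Grey steel-framed wire guard, 240 mm deep (x) by 230 mm wide (y) by 205 mm tall, open on top, fixed to the bench, with a rotor on bearing blocks inside. Origin: centre of its underside. Its -x side, towards the robot, is the gate.
- gate (a joint): Gate hinge, rad: 0 shut; grows as the free edge swings outward, to the guard's -x side (clockwise from above); fixed stop at 1.35. Stays where it is left (drag 0.12 N m, plus 0.12 N m per rad/s). The gate: steel frame with wires, 12 mm thick, about 0.7 kg, z = 20 to 200 mm, reaching 178 mm from the hinge axis.
- gate_hinge (a point): On the gate's vertical hinge axis at z = 190 mm, the height of the latch bar's centre line at rest. Turns with the gate: the free edge lies at its -y, its -x axis points outward from the gate. With the gate shut its axes are parallel to the guard's.
- latch (a joint): Latch bar pivot, rad: 0 = bar level on its own rest; grows as the nose lifts; only gravity lowers it (0.18 kg). Steel bar, 8 mm thick, 10 mm tall, across the outside of the gate, its centre 16 mm outward of the hinge axis; pivot 30 mm, tip 202 mm from the hinge along the gate.
- latch_grip (a point): Middle of the bar's stub: round, 14 mm diameter, 48 mm long, with a flange 22 mm wide on its end, standing straight out from the gate. On the stub's axis, 24 mm from the bar's front, 85 mm from the bar's pivot, 115 mm from the hinge along the gate, 44 mm outward of the hinge axis; z = 190 mm at rest. Free for 60 mm on either side; can be pinched from above. Axes as the gate's at rest.
- latch_nose: Free end of the latch bar, 24 mm long; origin at its centre, 160 mm from the bar's pivot. At rest it sits 1.5 mm behind the keeper's front lip. Lifted to just under the keeper's upper finger it passes out over the lip with about 4 mm to spare (2 mm at the stub); lower, the lip catches it; higher, it jams on the finger. Over 6 N between nose and keeper (11 N at the stub) bends it.
- keeper: Steel keeper on the post beside the gate's free edge. Origin: foot of its back plate, z = 130 mm, 190 mm from the hinge. Its rigid jaw, 8 mm wide, has a front lip and an upper finger with a 16 mm tall slot between. The jaw is set by hand in long holes, not shown by this pose: the lip's top is 6 to 30 mm above the resting bar's underside. Feel for the finger.
- grease_can: Grey can, 68 mm diameter, 85 mm tall, standing beside the guard; a bystander. Origin: centre of its underside.
- bearing: Steel ring, 62 mm across, 18 mm tall, lying beside the guard; a bystander. Origin: centre of its underside.
- hammer: Hammer lying on the bench, a bystander. Origin at its middle, underside.

How it is judged:
On the way, in this order (a step that is already met when the one before it is completed fails the run):
1. the latch bar is lifted while the gate is still shut (value of joint latch above 0.03 rad and value of joint gate below 0.04 rad), for 0.2 s.
2. the gate is swung clear of the keeper (value of joint gate above 0.3 rad), for 0.1 s.
At the end, for the whole second after the job is handed in: The gate stands open within 0.1 rad of its stop (joint above 1.25 rad) and still, and the latch bar is back down on its rest (below 0.03 rad) (value of joint gate above 1.25 rad and value of joint latch below 0.03 rad and velocity of joint gate between -0.05 and 0.05 rad/s); the robot touches nothing.
It fails at once if the latch bar is forced against the keeper with more than 6 N (contact force between latch_nose and keeper above 6 N).
It fails at once if the gate is slammed (faster than 3 rad/s) (velocity of joint gate above 3 rad/s).
It fails at once if the grease can is moved over 30 mm or tipped (distance of grease_can from where it was at the start of the episode above 0.03 m or angle between grease_can's own z axis and vertical above 0.5 rad).
It fails at once if the bearing is moved over 30 mm or tipped (distance of bearing from where it was at the start of the episode above 0.03 m or angle between bearing's own z axis and vertical above 0.5 rad).
It fails at once if the hammer is moved over 30 mm (distance of hammer from where it was at the start of the episode above 0.03 m).
It also fails if it takes over 64 s, if anything falls off the work surface, if the arm or the gripper's body presses on something with over 40 N, if the wrist force passes 120 N, or if a joint passes its speed limit or range.

## Working session

There is one attempt and no reset: what is moved stays moved. The work goes in short steps, Python scripts to look and compute and a tool call to move; the robot and the scene stay as the last step left them, time stands still between calls to the robot, and variables do not carry over. Pictures are saved under pics/ and viewed, and the job is handed in when it is done.

Besides the shell and the picture viewer there is one more tool, called after "Request:" by a JSON object that holds its "name" and its "arguments", one argument or row to a line. apply_moves: Moves the arm, as the interface text tells. Its arguments: {"type":"object","properties":{"commands":{"type":"array"},"squeeze":{"type":"number"}},"required":["commands"]}

```bash
ls; mkdir -p pics
python3 - <<'E'
from plant import sense,camera,get_calibration
import cv2,json
for n in("scene","top"):
    cv2.imwrite(f"pics/{n}0.png",camera(n)[:,:,::-1]); print(n,get_calibration(n))
print(sense())
E
```

```text
pics
scene {'fx': 518.663589124252, 'fy': 518.663589124252, 'cx': 286.9618973991005, 'cy': 209.03198620139406, 'R': array([[ 0.764869  ,  0.64400945, -0.01507477],
       [ 0.37934501, -0.46920243, -0.7974625 ],
       [-0.5206465 ,  0.6042358 , -0.60318016]]), 't': array([-0.40239678, -0.15334885,  1.77267974])}
top {'fx': 430.4275085831478, 'fy': 430.4275085831478, 'cx': 275.8486393124658, 'cy': 208.4812908547195, 'R': array([[ 0.01241412, -0.99986429, -0.01082983],
       [-0.98256289, -0.01018846, -0.18565116],
       [ 0.18551563,  0.01294568, -0.98255603]]), 't': array([-0.08129943,  0.57616153,  1.04815578])}
{'t': 0.1, 'qpos': array([-1.3422315 ,  0.53711776, -0.00445756,  1.53869746,  0.00260908,
        1.06731593, -0.07116648]), 'joint_vel': array([ 1.05670121e-03, -2.32333821e-03, -6.83895526e-05, -3.51316372e-03,
       -1.03960163e-03,  1.54339402e-03,  7.49318118e-05]), 'joint_torque': array([ 2.38766610e-03, -5.72077382e+01,  9.93520282e-01, -2.52226299e+01,
       -5.62274863e-02,  1.36186980e-02,  3.45727756e-05]), 'position': array([0.18869242, 0.62149985, 0.26293873]), 'tcp_rot': array([ 0.56833111,  0.42077969, -0.42160091, -0.56762388]), 'force': array([0.40514199, 0.51488662, 0.79045362]), 'wrist_torque': array([ 0.03871631,  0.01632984, -0.00033433]), 'grip_width': 0.9985930392455602}
```

View pics/scene0.png

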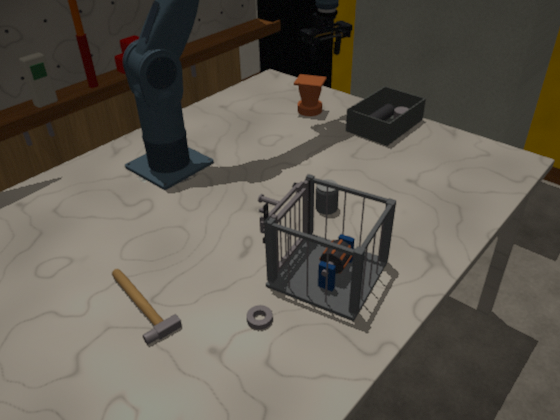

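View pics/top0.png

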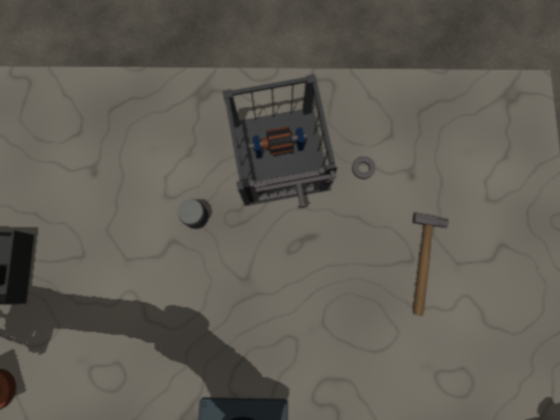

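Run:
```python
import cv2
im=cv2.imread("pics/top0.png"); cv2.imwrite("pics/top0z.png",cv2.resize(im[150:330,180:400],None,fx=3.6,fy=3.3,interpolation=cv2.INTER_CUBIC)[:600,:800])
im=cv2.imread("pics/scene0.png"); cv2.imwrite("pics/scene0z.png",cv2.resize(im[90:270,200:440],None,fx=3.3,fy=3.3,interpolation=cv2.INTER_CUBIC))
from scipy.spatial.transform import Rotation as R
print(R.from_quat([ 0.56833111,  0.42077969, -0.42160091, -0.56762388]).as_matrix())
```

```text
[[ 2.90394246e-01 -3.37112127e-04 -9.56907032e-01]
 [ 9.56905870e-01 -1.49516125e-03  2.90394421e-01]
 [-1.52862580e-03 -9.99998825e-01 -1.11601652e-04]]
```

View pics/top0z.png

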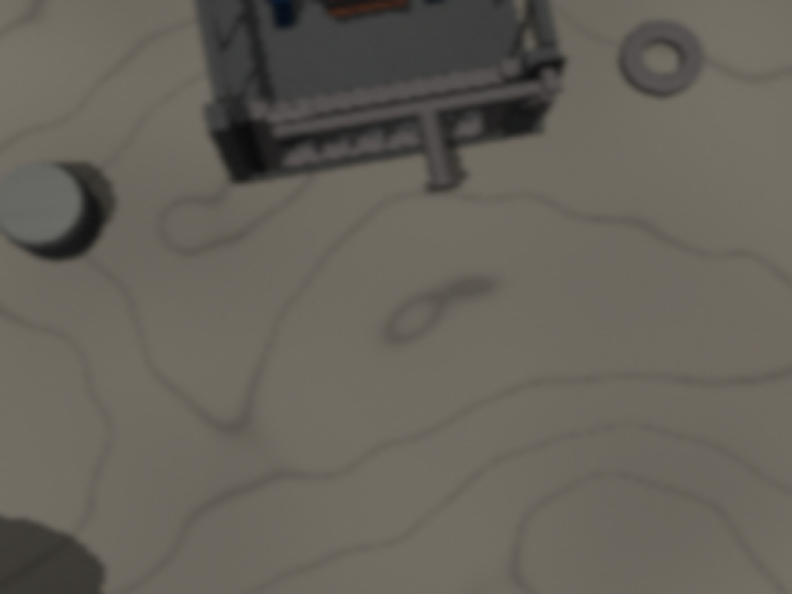

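View pics/scene0z.png

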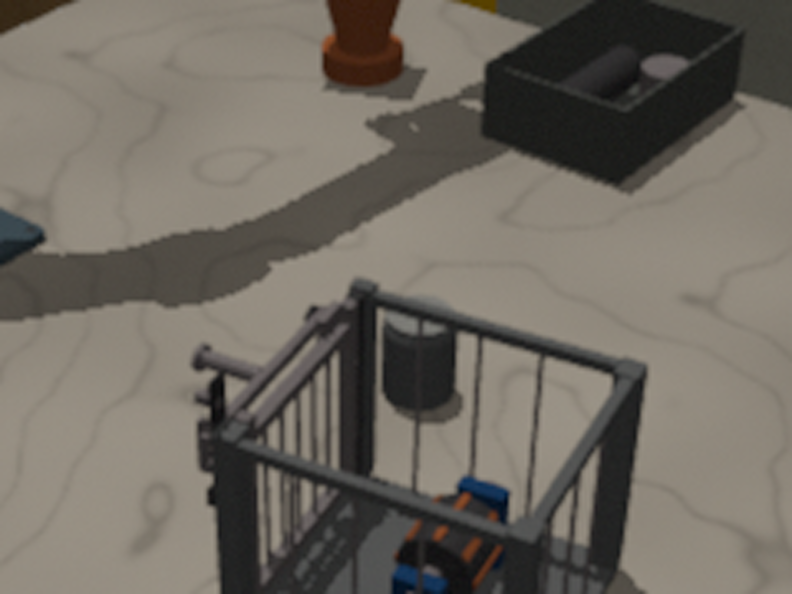

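```bash
cat > h.py <<'E'
import numpy as np
from plant import sense,camera,get_calibration
def ray(n,u,v,z):
    c=get_calibration(n);R=np.array(c['R']);t=np.array(c['t'])
    d=R.T@np.array([(u-c['cx'])/c['fx'],(v-c['cy'])/c['fy'],1]);o=-R.T@t
    return o+d*(z-o[2])/d[2]
def proj(n,X):
    c=get_calibration(n);p=np.array(c['R'])@np.array(X)+np.array(c['t'])
    return np.array([c['fx']*p[0]/p[2]+c['cx'],c['fy']*p[1]/p[2]+c['cy']])
E
python3 - <<'E'
from h import *
import cv2
zt=lambda a,b:(180+a/3.6,150+b/3.3)
for nm,p,z in [("stub end",zt(444,187),.19),("stub root",zt(432,110),.197),("bar L",zt(275,127),.195),("bar R",zt(540,92),.195),("postL",zt(213,107),.205),("postR",zt(550,68),.205),("BL",(229,95),.205),("BR",(314,79),.205)]:
    print(nm,np.round(p,1),ray("top",*p,z).round(4))
im=cv2.imread("pics/top0.png");cv2.imwrite("pics/top0zz.png",cv2.resize(im[165:215,235:345],None,fx=7,fy=7,interpolation=cv2.INTER_CUBIC))
im=cv2.imread("pics/scene0.png");cv2.imwrite("pics/scene0zz.png",cv2.resize(im[170:260,250:350],None,fx=6.5,fy=6.5,interpolation=cv2.INTER_CUBIC))
E
```

```text
stub end [303.3 206.7] [ 0.556 -0.138  0.19 ]
stub root [300.  183.3] [ 0.6079 -0.1301  0.197 ]
bar L [256.4 188.5] [ 0.5956 -0.0323  0.195 ]
bar R [330.  177.9] [ 0.6217 -0.1977  0.195 ]
postL [239.2 182.4] [0.6067 0.0058 0.205 ]
postR [332.8 170.6] [ 0.6359 -0.2029  0.205 ]
BL [229  95] [0.8152 0.0353 0.205 ]
BR [314  79] [ 0.8566 -0.1619  0.205 ]
```

View pics/top0zz.png

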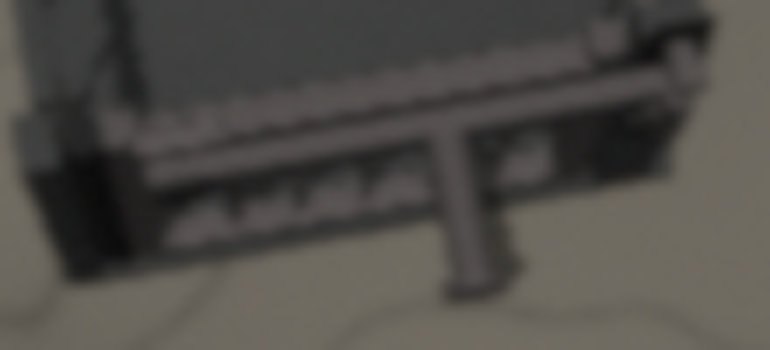

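View pics/scene0zz.png

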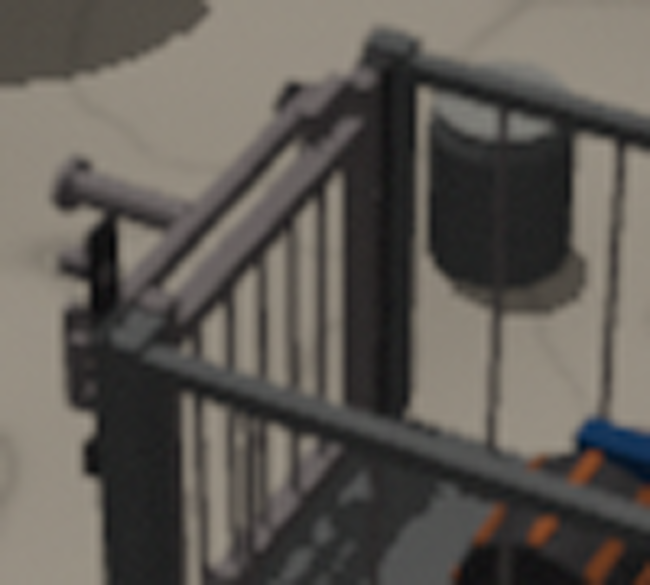

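```bash
cat >> h.py <<'E'
import sys
def geom(g,yaw,q=0.):
    "grip pos at rest gate shut"
    xh=np.array([np.cos(yaw),np.sin(yaw)]);yh=np.array([-xh[1],xh[0]])
    return np.array(g[:2])+.044*xh+.115*yh,xh,yh
E
cat > ov.py <<'E'
from h import *
import cv2,sys
gx,gy,yaw=map(float,sys.argv[1:4])
h,xh,yh=geom((gx,gy),yaw);print("hinge",h)
P=lambda out,along,z:[*(h-xh*out-yh*along),z]
pts=[P(20,115,.197),P(68,115,.197),P(68,104,.19),P(68,126,.19),P(16,202,.195),P(20,202,.195),P(12,202,.195),P(20,20,.195)]
pts=[[*p] for p in pts]
P=lambda out,along,z:[*(h-xh*out/1e3-yh*along/1e3),z]
S=[(20,115,.197),(68,115,.197),(68,104,.19),(68,126,.19),(20,202,.195),(12,202,.195),(20,20,.195),(12,20,.195),(44,115,.19)]
for n,(r0,r1,c0,c1,f) in dict(top=(165,215,235,345,7),scene=(170,260,250,350,6.5)).items():
    im=cv2.imread(f"pics/{n}0.png");z=cv2.resize(im[r0:r1,c0:c1],None,fx=f,fy=f,interpolation=cv2.INTER_CUBIC)
    for s in S:
        u,v=proj(n,P(*s));cv2.circle(z,(int((u+.5-c0)*f),int((v+.5-r0)*f)),3,(0,255,0),-1)
    cv2.imwrite(f"pics/ov_{n}_{sys.argv[4]}.png",z)
E
python3 ov.py .582 -.134 .155 a
```

```text
hinge [ 0.6077188  -0.01358595]
```

View pics/ov_top_a.png

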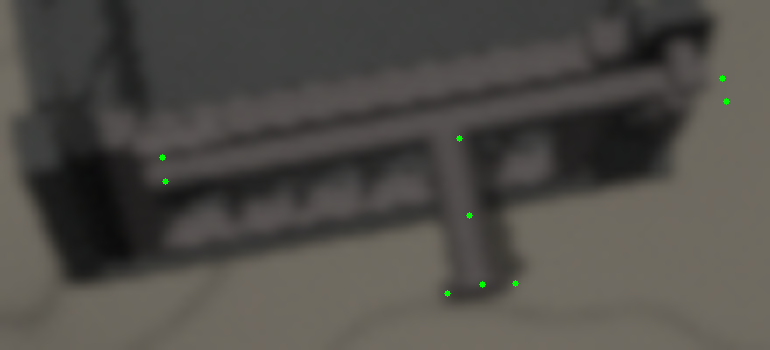

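View pics/ov_scene_a.png

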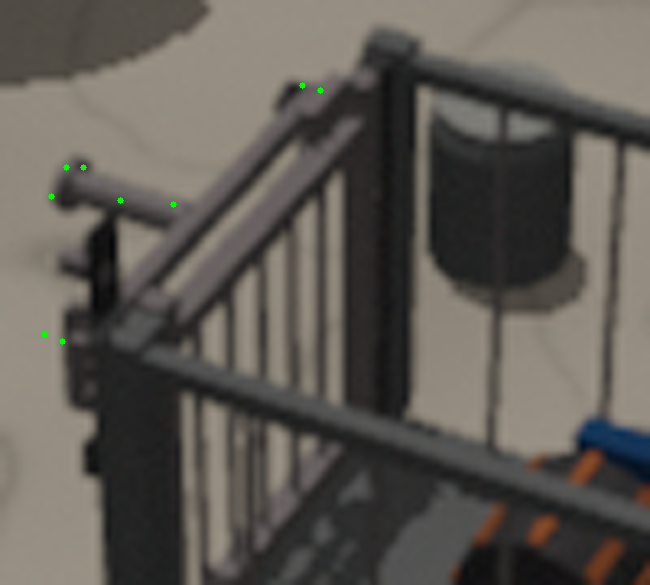

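Request:
{"name": "apply_moves", "arguments": {
  "commands": [
    {"rot": [0, 0, 0.0225], "delta_pos": [20, -38, 2.5], "grip": 50},
    {"rot": [0, 0, 0.0225], "delta_pos": [20, -38, 2.5], "grip": 50},
    {"rot": [0, 0, 0.0225], "delta_pos": [20, -38, 2.5], "grip": 50},
    {"rot": [0, 0, 0.0225], "delta_pos": [20, -38, 2.5], "grip": 50},
    {"rot": [0, 0, 0.0225], "delta_pos": [20, -38, 2.5], "grip": 50},
    {"rot": [0, 0, 0.0225], "delta_pos": [20, -38, 2.5], "grip": 50},
    {"rot": [0, 0, 0.0225], "delta_pos": [20, -38, 2.5], "grip": 50},
    {"rot": [0, 0, 0.0225], "delta_pos": [20, -38, 2.5], "grip": 50},
    {"rot": [0, 0, 0.0225], "delta_pos": [20, -38, 2.5], "grip": 50},
    {"rot": [0, 0, 0.0225], "delta_pos": [20, -38, 2.5], "grip": 50}
  ],
  "squeeze": 10
}}

```text
t: 1.1
position: [0.3869, 0.2292, 0.2846]
tcp_rot: [0.512, 0.485, -0.49, -0.512]
force: [0.8, 0.6, 0.5]
grip_width: 0.566
```

Request:
{"name": "apply_moves", "arguments": {
  "commands": [
    {"rot": [0, 0, 0.0225], "delta_pos": [20, -37, 2], "grip": 50},
    {"rot": [0, 0, 0.0225], "delta_pos": [20, -37, 2], "grip": 50},
    {"rot": [0, 0, 0.0225], "delta_pos": [20, -37, 2], "grip": 50},
    {"rot": [0, 0, 0.0225], "delta_pos": [20, -37, 2], "grip": 50},
    {"rot": [0, 0, 0.0225], "delta_pos": [20, -37, 2], "grip": 50},
    {"rot": [0, 0, 0.0225], "delta_pos": [20, -37, 2], "grip": 50},
    {"rot": [0, 0, 0.0225], "delta_pos": [20, -37, 2], "grip": 50},
    {"rot": [0, 0, 0.0225], "delta_pos": [20, -37, 2], "grip": 50},
    {"rot": [0, 0, 0.0225], "delta_pos": [20, -37, 2], "grip": 50},
    {"rot": [0, 0, 0.0225], "delta_pos": [10, -20, 2], "grip": 50},
    {"rot": [0, 0, 0], "delta_pos": [0, 0, 0], "grip": 50}
  ]
}}

```text
t: 2.2
position: [0.5809, -0.1467, 0.3038]
tcp_rot: [-0.454, -0.539, 0.546, 0.453]
force: [-0.2, 0.2, -1.0]
grip_width: 0.569
```

```bash
cat > st.py <<'E'
from h import *
from scipy.spatial.transform import Rotation as R
s=sense();M=R.from_quat(s['tcp_rot']).as_matrix()
print(s['t'],'pos',(s['position']*1e3).round(2),'yaw x deg',np.degrees(np.arctan2(M[1,0],M[0,0])).round(2),'down',M[:,1].round(4),'F',s['force'].round(2),'T',s['wrist_torque'].round(3),'w',s['grip_width']*88.1,'q',s['qpos'].round(2))
E
python3 st.py
```

```text
2.2 pos [ 580.91 -146.69  303.76] yaw x deg 100.26 down [-0.0062 -0.0087 -0.9999] F [-0.15  0.23 -1.01] T [0.026 0.005 0.048] w 50.17195319448398 q [-0.08  0.42  0.34  1.65 -0.14  1.1   2.04]
```

Request:
{"name": "apply_moves", "arguments": {
  "commands": [
    {"rot": [0.009, -0.006, -0.024], "delta_pos": [2, 14.5, -20], "grip": 50},
    {"rot": [0, 0, 0], "delta_pos": [0, 0, -20], "grip": 50},
    {"rot": [0, 0, 0], "delta_pos": [0, 0, -20], "grip": 50},
    {"rot": [0, 0, 0], "delta_pos": [0, 0, 0], "grip": 50}
  ]
}}

```text
t: 2.6
position: [0.5813, -0.128, 0.2411]
tcp_rot: [0.459, 0.537, -0.536, -0.462]
force: [0.3, -0.5, -0.3]
grip_width: 0.568
```

```bash
python3 st.py
cat > pic.py <<'E'
from h import *
import cv2,sys
k=sys.argv[1]
for n,(r0,r1,c0,c1,f) in dict(top=(120,270,210,410,4),scene=(120,270,210,350,4)).items():
    im=camera(n)[:,:,::-1];cv2.imwrite(f"pics/{n}_{k}.png",cv2.resize(im[r0:r1,c0:c1],None,fx=f,fy=f,interpolation=cv2.INTER_CUBIC))
E
python3 pic.py b
```

```text
2.6 pos [ 581.28 -127.96  241.05] yaw x deg 98.77 down [-0.0021  0.0034 -1.    ] F [ 0.29 -0.55 -0.34] T [0.091 0.002 0.053] w 50.03459332602651 q [-0.09  0.48  0.32  1.72 -0.18  0.97  2.02]
```

View pics/top_b.png

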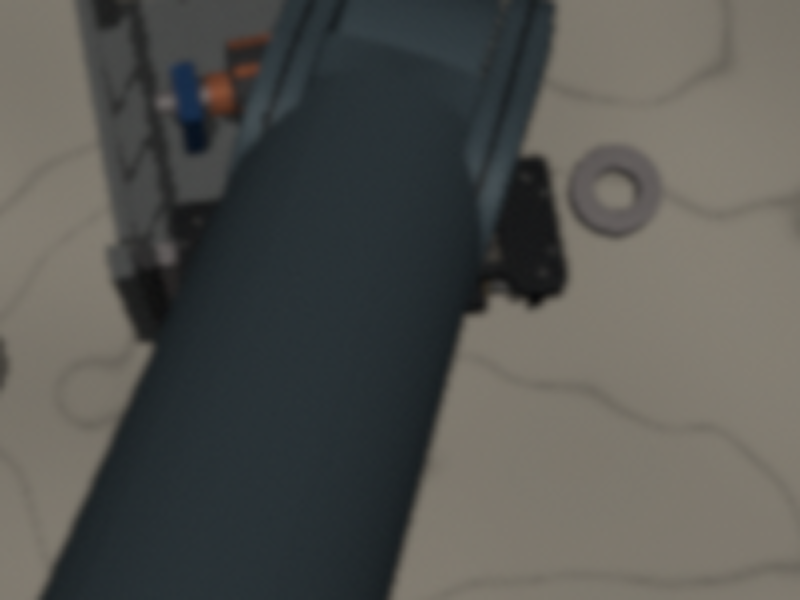

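View pics/scene_b.png

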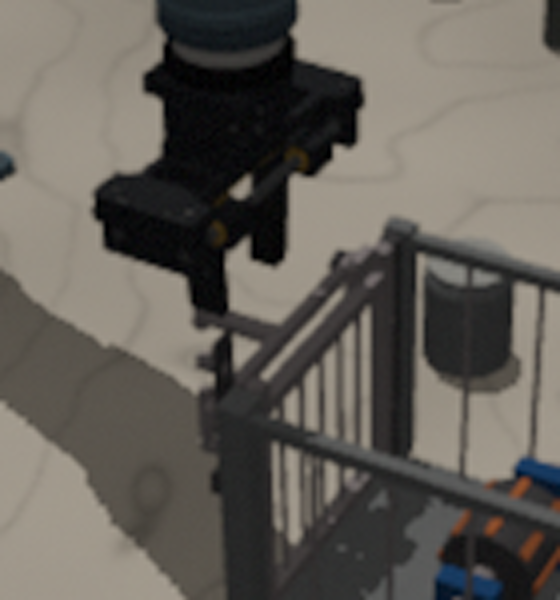

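Request:
{"name": "apply_moves", "arguments": {
  "commands": [
    {"rot": [0, 0, 0], "delta_pos": [1.5, -4, -10], "grip": 50},
    {"rot": [0, 0, 0], "delta_pos": [0, 0, -12], "grip": 50},
    {"rot": [0, 0, 0], "delta_pos": [0, 0, -12], "grip": 50},
    {"rot": [0, 0, 0], "delta_pos": [0, 0, -8], "grip": 50},
    {"rot": [0, 0, 0], "delta_pos": [0, 0, 0], "grip": 50}
  ]
}}

```text
t: 3.2
position: [0.5857, -0.1329, 0.201]
tcp_rot: [0.462, 0.539, -0.535, -0.459]
force: [0.8, 0.1, -0.8]
grip_width: 0.568
```

```bash
python3 st.py; python3 pic.py c
```

```text
3.2 pos [ 585.71 -132.94  201.  ] yaw x deg 98.77 down [ 0.0066  0.0022 -1.    ] F [ 0.84  0.11 -0.79] T [-0.003  0.02  -0.04 ] w 50.002603680032315 q [-0.07  0.54  0.3   1.75 -0.2   0.88  2.04]
```

View pics/scene_c.png

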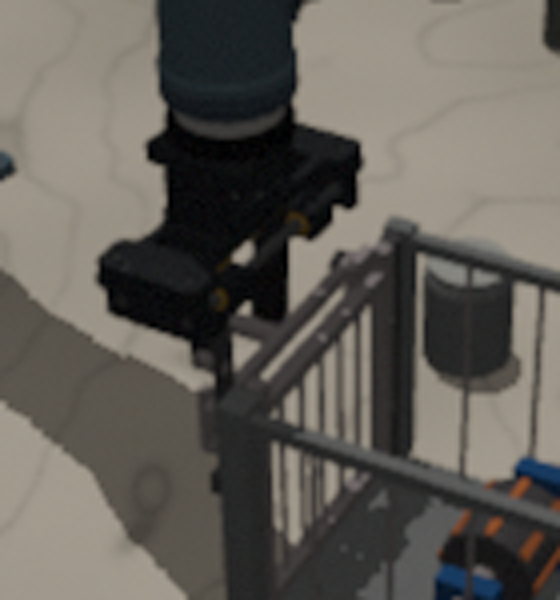

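Request:
{"name": "apply_moves", "arguments": {
  "commands": [
    {"rot": [0, 0, 0], "delta_pos": [-1, 0, -5], "grip": 30},
    {"rot": [0, 0, 0], "delta_pos": [0, 0, 0], "grip": 30},
    {"rot": [0, 0, 0], "delta_pos": [0, 0, 0], "grip": 24},
    {"rot": [0, 0, 0], "delta_pos": [0, 0, 0], "grip": 20},
    {"rot": [0, 0, 0], "delta_pos": [0, 0, 0], "grip": 18}
  ]
}}

```text
t: 3.8
position: [0.586, -0.133, 0.198]
tcp_rot: [0.463, 0.54, -0.534, -0.458]
force: [0.4, 0.6, 0.0]
grip_width: 0.208
```

```bash
python3 st.py
```

```text
3.8 pos [ 586.   -133.    197.99] yaw x deg 98.77 down [ 0.0103  0.0021 -0.9999] F [0.37 0.59 0.03] T [ 0.275  0.072 -0.019] w 18.328877161990885 q [-0.07  0.54  0.3   1.75 -0.21  0.87  2.05]
```

Request:
{"name": "apply_moves", "arguments": {
  "commands": [
    {"rot": [-0.002, 0.01, 0], "delta_pos": [-1, 0, -2], "grip": 17},
    {"rot": [0, 0, 0], "delta_pos": [0, 0, 0], "grip": 15},
    {"rot": [0, 0, 0], "delta_pos": [0, 0, 0], "grip": 13}
  ],
  "squeeze": 8
}}

```text
t: 4.1
position: [0.585, -0.1313, 0.1961]
tcp_rot: [0.459, 0.537, -0.537, -0.461]
force: [-1.5, 2.5, 2.4]
grip_width: 0.154
```

```bash
python3 st.py;python3 st.py
```

```text
4.1 pos [ 584.98 -131.33  196.07] yaw x deg 98.86 down [-0.001   0.0018 -1.    ] F [-1.54  2.46  2.38] T [0.389 0.262 0.104] w 13.609357629073264 q [-0.07  0.54  0.3   1.75 -0.2   0.88  2.04]
4.1 pos [ 584.98 -131.33  196.07] yaw x deg 98.86 down [-0.001   0.0018 -1.    ] F [-1.54  2.46  2.38] T [0.389 0.262 0.104] w 13.609357629073264 q [-0.07  0.54  0.3   1.75 -0.2   0.88  2.04]
```

Request:
{"name": "apply_moves", "arguments": {
  "commands": [
    {"rot": [0, 0, 0], "delta_pos": [0, 0, 0], "grip": 8},
    {"rot": [0, 0, 0], "delta_pos": [0, 0, 0], "grip": 8},
    {"rot": [0, 0, 0], "delta_pos": [0, 0, 0], "grip": 8}
  ],
  "squeeze": 12
}}

```text
t: 4.4
position: [0.585, -0.1313, 0.1961]
tcp_rot: [0.459, 0.537, -0.537, -0.46]
force: [-0.2, 1.4, 0.7]
grip_width: 0.149
```

```bash
python3 st.py
```

```text
4.4 pos [ 584.96 -131.3   196.14] yaw x deg 98.9 down [-0.0011  0.0016 -1.    ] F [-0.2   1.4   0.68] T [0.366 0.077 0.091] w 13.135999829726208 q [-0.07  0.54  0.3   1.75 -0.2   0.88  2.04]
```

Request:
{"name": "apply_moves", "arguments": {
  "commands": [
    {"rot": [0, 0, 0], "delta_pos": [0, 0, 0.8], "grip": 8},
    {"rot": [0, 0, 0], "delta_pos": [0, 0, 0.8], "grip": 8},
    {"rot": [0, 0, 0], "delta_pos": [0, 0, 0], "grip": 8}
  ]
}}

```text
t: 4.7
position: [0.5848, -0.1312, 0.1971]
tcp_rot: [0.459, 0.537, -0.537, -0.46]
force: [0.8, 2.0, -1.8]
grip_width: 0.15
```

```bash
python3 st.py
```

```text
4.7 pos [ 584.79 -131.24  197.1 ] yaw x deg 98.91 down [-0.0016  0.0014 -1.    ] F [ 0.76  1.99 -1.78] T [ 0.265 -0.115  0.125] w 13.19065859801278 q [-0.07  0.54  0.3   1.75 -0.2   0.88  2.04]
```

Request:
{"name": "apply_moves", "arguments": {
  "commands": [
    {"rot": [0, 0, 0], "delta_pos": [0.1, 0, 1], "grip": 8},
    {"rot": [0, 0, 0], "delta_pos": [0, 0, 1], "grip": 8},
    {"rot": [0, 0, 0], "delta_pos": [0, 0, 1], "grip": 8},
    {"rot": [0, 0, 0], "delta_pos": [0, 0, 0], "grip": 8}
  ]
}}

```text
t: 5.1
position: [0.5845, -0.1311, 0.1997]
tcp_rot: [-0.459, -0.537, 0.538, 0.461]
force: [-0.3, 2.0, -3.2]
grip_width: 0.144
```

```bash
python3 st.py; python3 pic.py d
```

```text
5.1 pos [ 584.49 -131.1   199.68] yaw x deg 98.92 down [-0.0027  0.0015 -1.    ] F [-0.34  1.96 -3.15] T [ 0.205 -0.11   0.146] w 12.671818050582818 q [-0.08  0.54  0.3   1.75 -0.2   0.89  2.04]
```

View pics/scene_d.png

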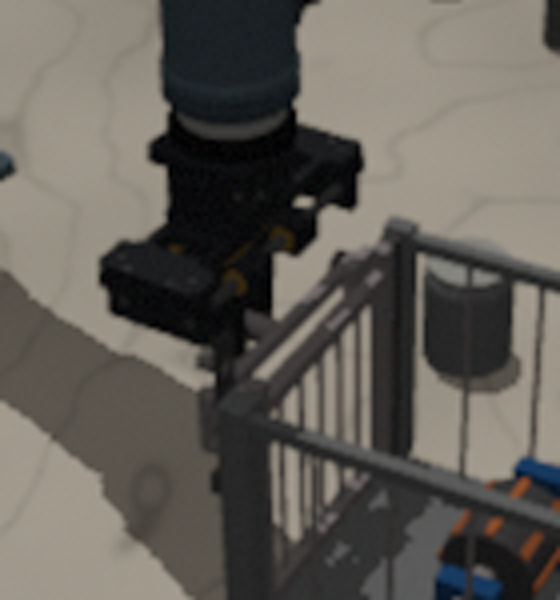

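Request:
{"name": "apply_moves", "arguments": {
  "commands": [
    {"rot": [0, 0.002, 0], "delta_pos": [0.3, 0, 1], "grip": 8},
    {"rot": [0, 0, 0], "delta_pos": [0.1, 0, 1], "grip": 8},
    {"rot": [0, 0, 0], "delta_pos": [0, 0, 0], "grip": 8}
  ]
}}

```text
t: 5.5
position: [0.5845, -0.131, 0.2015]
tcp_rot: [-0.458, -0.536, 0.538, 0.462]
force: [-0.1, 1.7, -3.1]
grip_width: 0.147
```

```bash
python3 st.py
```

```text
5.5 pos [ 584.47 -131.01  201.5 ] yaw x deg 98.92 down [-0.006   0.0017 -1.    ] F [-0.12  1.74 -3.09] T [ 0.225 -0.051  0.112] w 12.93432372090061 q [-0.08  0.54  0.31  1.74 -0.2   0.9   2.04]
```

Request:
{"name": "apply_moves", "arguments": {
  "commands": [
    {"rot": [0, -0.004, 0], "delta_pos": [0.1, 0, 0.8], "grip": 8},
    {"rot": [0, 0, 0], "delta_pos": [0.1, 0, 0], "grip": 8}
  ]
}}

```text
t: 5.7
position: [0.5844, -0.131, 0.2022]
tcp_rot: [-0.459, -0.537, 0.537, 0.461]
force: [0.1, 1.4, -2.8]
grip_width: 0.15
```

Request:
{"name": "apply_moves", "arguments": {
  "commands": [
    {"rot": [0, 0, 0], "delta_pos": [0.1, 0, 0.8], "grip": 8},
    {"rot": [0, 0, 0], "delta_pos": [0.1, 0, 0], "grip": 8}
  ]
}}

```text
t: 5.9
position: [0.5845, -0.1309, 0.203]
tcp_rot: [-0.458, -0.537, 0.537, 0.461]
force: [-1.1, 1.3, -3.3]
grip_width: 0.147
```

```bash
python3 st.py
```

```text
5.9 pos [ 584.46 -130.86  203.04] yaw x deg 98.92 down [-0.0026  0.002  -1.    ] F [-1.13  1.34 -3.3 ] T [0.255 0.153 0.109] w 12.922368598376996 q [-0.08  0.53  0.31  1.74 -0.2   0.9   2.04]
```

Lifted 7 mm, no finger yet. Continue in small steps.

Request:
{"name": "apply_moves", "arguments": {
  "commands": [
    {"rot": [0, 0, 0], "delta_pos": [0.05, 0, 0.8], "grip": 8},
    {"rot": [0, 0, 0], "delta_pos": [0, 0, 0], "grip": 8}
  ]
}}

```text
t: 6.1
position: [0.5844, -0.1308, 0.2039]
tcp_rot: [-0.458, -0.537, 0.537, 0.461]
force: [-0.1, 1.6, -2.7]
grip_width: 0.146
```

Request:
{"name": "apply_moves", "arguments": {
  "commands": [
    {"rot": [0, 0, 0], "delta_pos": [0.05, 0, 0.8], "grip": 8},
    {"rot": [0, 0, 0], "delta_pos": [0, 0, 0], "grip": 8}
  ]
}}

```text
t: 6.3
position: [0.5844, -0.1307, 0.2047]
tcp_rot: [-0.458, -0.537, 0.538, 0.461]
force: [-1.0, 2.5, -2.2]
grip_width: 0.149
```

Request:
{"name": "apply_moves", "arguments": {
  "commands": [
    {"rot": [0, 0, 0], "delta_pos": [0.05, 0, 0.8], "grip": 8},
    {"rot": [0, 0, 0], "delta_pos": [0, 0, 0], "grip": 8}
  ]
}}

```text
t: 6.5
position: [0.5844, -0.1306, 0.2055]
tcp_rot: [-0.458, -0.537, 0.538, 0.461]
force: [-0.3, 2.4, -2.6]
grip_width: 0.148
```

```bash
python3 st.py
```

```text
6.5 pos [ 584.41 -130.64  205.52] yaw x deg 98.93 down [-0.0032  0.0023 -1.    ] F [-0.29  2.35 -2.6 ] T [0.316 0.036 0.108] w 13.019506438890675 q [-0.08  0.53  0.31  1.74 -0.2   0.9   2.04]
```

Request:
{"name": "apply_moves", "arguments": {
  "commands": [
    {"rot": [0, 0, 0], "delta_pos": [0.05, 0.05, 0.7], "grip": 8},
    {"rot": [0, 0, 0], "delta_pos": [0, 0, 0], "grip": 8}
  ]
}}

```text
t: 6.7
position: [0.5844, -0.1305, 0.2062]
tcp_rot: [-0.458, -0.537, 0.538, 0.461]
force: [0.2, 1.7, -3.4]
grip_width: 0.15
```

```bash
python3 pic.py e
```

```text
(no output)
```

View pics/scene_e.png

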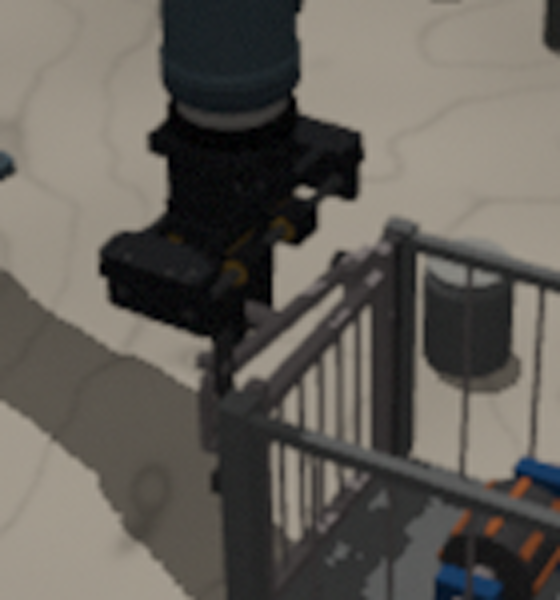

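View pics/top_e.png

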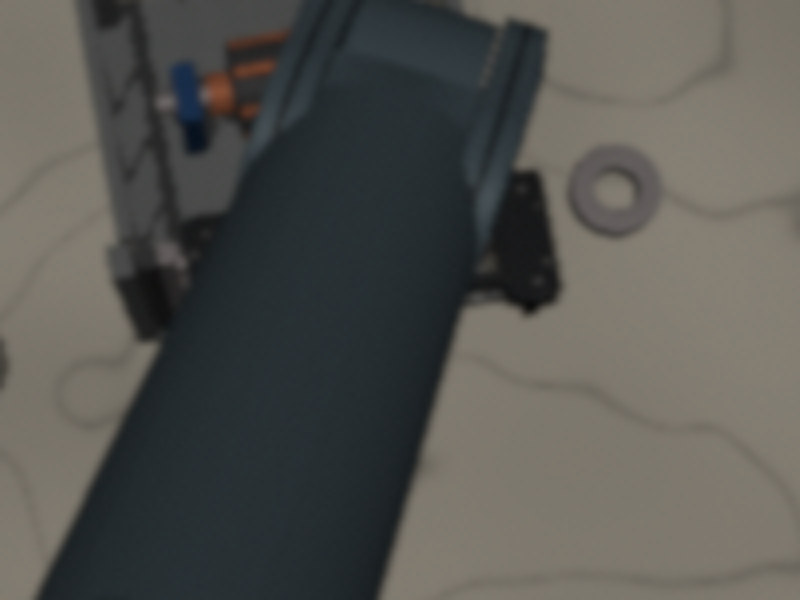

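Bar is visibly tilted up (scene, around (290,310)) with the stub still between the pads. Keep feeling upward.

Request:
{"name": "apply_moves", "arguments": {
  "commands": [
    {"rot": [0, 0, 0], "delta_pos": [0.05, 0.05, 0.8], "grip": 8},
    {"rot": [0, 0, 0], "delta_pos": [0, 0, 0], "grip": 8}
  ]
}}

```text
t: 7.0
position: [0.5843, -0.1305, 0.2064]
tcp_rot: [-0.458, -0.537, 0.538, 0.461]
force: [-0.6, 1.5, -3.6]
grip_width: 0.145
```

Request:
{"name": "apply_moves", "arguments": {
  "commands": [
    {"rot": [0, 0, 0], "delta_pos": [0.05, 0.05, 0.8], "grip": 8},
    {"rot": [0, 0, 0], "delta_pos": [0, 0, 0], "grip": 8}
  ]
}}

```text
t: 7.2
position: [0.5843, -0.1305, 0.2064]
tcp_rot: [-0.458, -0.537, 0.538, 0.461]
force: [0.9, 0.9, -5.2]
grip_width: 0.149
```

```bash
python3 st.py
```

```text
7.2 pos [ 584.29 -130.51  206.44] yaw x deg 98.93 down [-0.0041  0.0019 -1.    ] F [ 0.94  0.95 -5.19] T [ 0.28  -0.152  0.106] w 13.138244801222427 q [-0.08  0.53  0.31  1.74 -0.2   0.91  2.04]
```

Request:
{"name": "apply_moves", "arguments": {
  "commands": [
    {"rot": [0, -0.004, 0], "delta_pos": [0.1, 0, -1.0], "grip": 8},
    {"rot": [0, 0, 0], "delta_pos": [0, 0, 0], "grip": 8}
  ]
}}

```text
t: 7.4
position: [0.5843, -0.1306, 0.206]
tcp_rot: [0.459, 0.538, -0.537, -0.46]
force: [-0.6, 2.4, -2.9]
grip_width: 0.148
```

```bash
python3 st.py
```

```text
7.4 pos [ 584.31 -130.56  206.  ] yaw x deg 98.92 down [-0.      0.0021 -1.    ] F [-0.58  2.37 -2.9 ] T [0.446 0.158 0.109] w 13.074355450637583 q [-0.08  0.53  0.31  1.74 -0.2   0.9   2.04]
```

Request:
{"name": "apply_moves", "arguments": {
  "commands": [
    {"rot": [0, 0, 0], "delta_pos": [0, 0, -0.7], "grip": 8},
    {"rot": [0, 0, 0], "delta_pos": [0, 0, 0], "grip": 8}
  ]
}}

```text
t: 7.6
position: [0.5843, -0.1306, 0.2059]
tcp_rot: [0.459, 0.538, -0.537, -0.46]
force: [-0.7, 2.2, -2.6]
grip_width: 0.15
```

```bash
python3 st.py
```

```text
7.6 pos [ 584.32 -130.6   205.87] yaw x deg 98.91 down [ 3.0e-04  2.4e-03 -1.0e+00] F [-0.7  2.2 -2.6] T [0.33  0.254 0.08 ] w 13.212470996996734 q [-0.08  0.53  0.31  1.74 -0.2   0.9   2.04]
```

Request:
{"name": "apply_moves", "arguments": {
  "commands": [
    {"rot": [0, 0, 0], "delta_pos": [0, 0, -1.0], "grip": 8},
    {"rot": [0, 0, 0], "delta_pos": [0, 0, 0], "grip": 8}
  ]
}}

```text
t: 7.8
position: [0.5844, -0.1307, 0.2052]
tcp_rot: [0.459, 0.538, -0.537, -0.46]
force: [-1.2, 1.9, -2.2]
grip_width: 0.146
```

```bash
python3 st.py
```

```text
7.8 pos [ 584.35 -130.68  205.17] yaw x deg 98.91 down [ 6.0e-04  2.4e-03 -1.0e+00] F [-1.24  1.85 -2.24] T [0.48  0.198 0.119] w 12.851101402760472 q [-0.08  0.53  0.31  1.74 -0.2   0.9   2.04]
```

Request:
{"name": "apply_moves", "arguments": {
  "commands": [
    {"rot": [0, 0, -0.008], "delta_pos": [-1, 0.2, 0], "grip": 8},
    {"rot": [0, 0, 0], "delta_pos": [0, 0, 0], "grip": 8}
  ]
}}

```text
t: 8.0
position: [0.5837, -0.1305, 0.2054]
tcp_rot: [0.462, 0.536, -0.534, -0.462]
force: [-1.7, 2.0, -1.8]
grip_width: 0.15
```

```bash
python3 st.py
```

```text
8.0 pos [ 583.71 -130.52  205.4 ] yaw x deg 98.41 down [ 0.0016  0.0022 -1.    ] F [-1.7   2.03 -1.82] T [0.34  0.322 0.114] w 13.211886679938477 q [-0.08  0.53  0.31  1.75 -0.2   0.9   2.03]
```

Request:
{"name": "apply_moves", "arguments": {
  "commands": [
    {"rot": [0, 0, -0.008], "delta_pos": [-1, 0.2, -0.1], "grip": 8},
    {"rot": [0, 0, -0.006], "delta_pos": [-0.8, 0.2, 0], "grip": 8},
    {"rot": [0, 0, 0], "delta_pos": [0, 0, 0], "grip": 8}
  ]
}}

```text
t: 8.3
position: [0.5822, -0.1302, 0.2056]
tcp_rot: [0.466, 0.533, -0.531, -0.466]
force: [-0.7, 1.7, -2.4]
grip_width: 0.148
```

```bash
python3 st.py
```

```text
8.3 pos [ 582.22 -130.21  205.56] yaw x deg 97.54 down [ 0.0028  0.0018 -1.    ] F [-0.74  1.66 -2.37] T [0.294 0.131 0.143] w 13.05253688591192 q [-0.08  0.53  0.31  1.75 -0.2   0.89  2.02]
```

Request:
{"name": "apply_moves", "arguments": {
  "commands": [
    {"rot": [0, 0.002, -0.008], "delta_pos": [-1, 0.2, -0.3], "grip": 8},
    {"rot": [0, 0, -0.008], "delta_pos": [-1, 0.2, -0.3], "grip": 8},
    {"rot": [0, 0, 0], "delta_pos": [0, 0, 0], "grip": 8}
  ]
}}

```text
t: 8.6
position: [0.5803, -0.1299, 0.2051]
tcp_rot: [0.471, 0.528, -0.527, -0.471]
force: [0.6, 1.5, -1.6]
grip_width: 0.148
```

```bash
python3 st.py
```

```text
8.6 pos [ 580.34 -129.88  205.12] yaw x deg 96.54 down [ 0.0013  0.0016 -1.    ] F [ 0.56  1.55 -1.62] T [0.328 0.132 0.116] w 13.029931025388649 q [-0.09  0.52  0.32  1.76 -0.2   0.89  2.  ]
```

Request:
{"name": "apply_moves", "arguments": {
  "commands": [
    {"rot": [0, 0, -0.008], "delta_pos": [-1, 0.2, 0], "grip": 8},
    {"rot": [0, 0, -0.008], "delta_pos": [-1, 0.2, -0.1], "grip": 8},
    {"rot": [0, 0, 0], "delta_pos": [0, 0, 0], "grip": 8}
  ]
}}

```text
t: 8.9
position: [0.5782, -0.1294, 0.205]
tcp_rot: [0.475, 0.524, -0.523, -0.475]
force: [-0.5, 1.2, -1.2]
grip_width: 0.147
```

```bash
python3 st.py; python3 pic.py f
```

```text
8.9 pos [ 578.22 -129.44  205.04] yaw x deg 95.54 down [ 0.0015  0.0016 -1.    ] F [-0.46  1.17 -1.18] T [0.358 0.05  0.126] w 12.97455041763432 q [-0.09  0.52  0.32  1.76 -0.21  0.89  1.99]
```

View pics/scene_f.png

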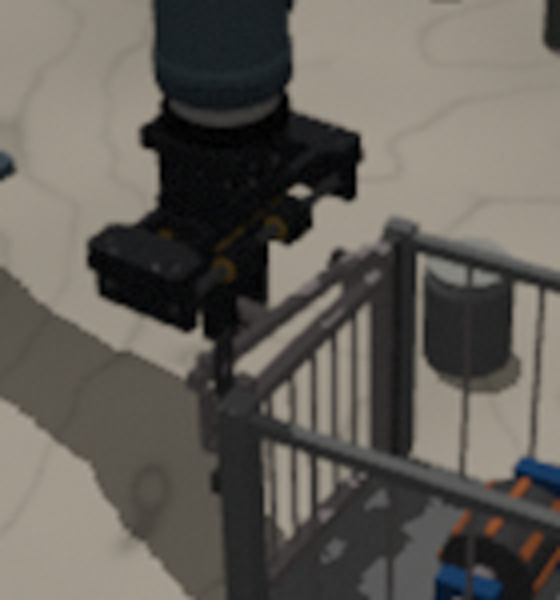

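Request:
{"name": "apply_moves", "arguments": {
  "commands": [
    {"rot": [0, 0.001, -0.008], "delta_pos": [-1, 0.2, 0.4], "grip": 8},
    {"rot": [0, 0, -0.008], "delta_pos": [-1, 0.2, 0.1], "grip": 8},
    {"rot": [0, 0, 0], "delta_pos": [0, 0, 0], "grip": 8}
  ]
}}

```text
t: 9.3
position: [0.5762, -0.1289, 0.2055]
tcp_rot: [0.479, 0.52, -0.519, -0.48]
force: [-0.7, 1.0, -1.8]
grip_width: 0.147
```

```bash
python3 st.py
```

```text
9.3 pos [ 576.17 -128.94  205.53] yaw x deg 94.58 down [ 5.0e-04  1.7e-03 -1.0e+00] F [-0.69  1.05 -1.81] T [0.321 0.088 0.127] w 12.96144384387049 q [-0.1   0.52  0.33  1.77 -0.21  0.89  1.97]
```

Request:
{"name": "apply_moves", "arguments": {
  "commands": [
    {"rot": [0, 0, -0.006], "delta_pos": [-1, 0.3, 0], "grip": 8},
    {"rot": [0, 0, -0.008], "delta_pos": [-1, 0.3, 0], "grip": 8},
    {"rot": [0, 0, -0.008], "delta_pos": [-1, 0.3, 0], "grip": 8},
    {"rot": [0, 0, -0.008], "delta_pos": [-1, 0.3, 0], "grip": 8}
  ]
}}

```text
t: 9.7
position: [0.5721, -0.1278, 0.2056]
tcp_rot: [0.488, 0.512, -0.511, -0.488]
force: [0.2, 1.1, -2.6]
grip_width: 0.151
```

```bash
python3 st.py
```

```text
9.7 pos [ 572.12 -127.79  205.6 ] yaw x deg 92.72 down [ 0.0011  0.0014 -1.    ] F [ 0.25  1.08 -2.59] T [ 0.311 -0.133  0.161] w 13.302409654210505 q [-0.1   0.51  0.33  1.78 -0.21  0.88  1.94]
```

```bash
cat > plan.py <<'E'
from h import *
import sys
from scipy.spatial.transform import Rotation as R
d=float(sys.argv[1]);n=int(sys.argv[2]);H=np.array([.608,-.0115])
s=sense();p=s['position'][:2]-H;M=R.from_quat(s['tcp_rot']).as_matrix();yaw=np.arctan2(M[1,0],M[0,0])
print('r',np.hypot(*p),'ang turned by tool',np.radians(98.9)-yaw,'by pos',np.arctan2(.5844*0-.1306-H[1],.5844-H[0])-np.arctan2(p[1],p[0]))
for i in range(n):
    c,sn=np.cos(d),np.sin(d);q=np.array([c*p[0]+sn*p[1],-sn*p[0]+c*p[1]]);print(((q-p)*1e3).round(1));p=q
E
python3 plan.py .04 12
```

```text
r 0.12169576767192636 ang turned by tool 0.1078606329241305 by pos 0.10365887772266902
[-4.6  1.5]
[-4.6  1.7]
[-4.5  1.9]
[-4.4  2.1]
[-4.3  2.2]
[-4.2  2.4]
[-4.1  2.6]
[-4.   2.7]
[-3.9  2.9]
[-3.8  3.1]
[-3.7  3.2]
[-3.5  3.4]
```

Request:
{"name": "apply_moves", "arguments": {
  "commands": [
    {"rot": [0, 0, -0.03], "delta_pos": [-3.5, 1.2, 0], "grip": 8},
    {"rot": [0, 0, -0.04], "delta_pos": [-4.6, 1.7, 0], "grip": 8},
    {"rot": [0, 0, -0.04], "delta_pos": [-4.5, 1.9, 0], "grip": 8},
    {"rot": [0, 0, -0.04], "delta_pos": [-4.4, 2.1, 0], "grip": 8},
    {"rot": [0, 0, -0.04], "delta_pos": [-4.3, 2.2, 0], "grip": 8}
  ]
}}

```text
t: 10.2
position: [0.5497, -0.119, 0.2059]
tcp_rot: [0.538, 0.46, -0.459, -0.537]
force: [0.6, 1.5, -1.8]
grip_width: 0.147
```

```bash
python3 st.py; python3 plan.py .05 14; python3 pic.py g
```

```text
10.2 pos [ 549.7  -119.    205.86] yaw x deg 81.01 down [ 2.3e-03  2.0e-04 -1.0e+00] F [ 0.65  1.48 -1.81] T [ 0.292 -0.084  0.183] w 12.99392310259021 q [-0.16  0.48  0.39  1.85 -0.23  0.86  1.75]
r 0.12229015636106354 ang turned by tool 0.31226796393298306 by pos 0.3012750817954777
[-5.3  3. ]
[-5.1  3.3]
[-5.   3.6]
[-4.8  3.8]
[-4.6  4. ]
[-4.4  4.3]
[-4.2  4.5]
[-3.9  4.7]
[-3.7  4.9]
[-3.4  5. ]
[-3.2  5.2]
[-2.9  5.4]
[-2.7  5.5]
[-2.4  5.6]
```

View pics/scene_g.png

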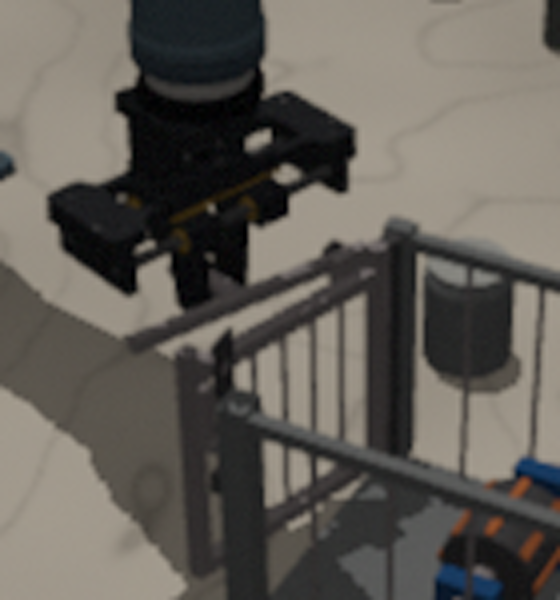

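The gate is open about 0.3 rad. In the scene picture the bar nose (135,345) is clear of the keeper (222,360).

Request:
{"name": "apply_moves", "arguments": {
  "commands": [
    {"rot": [0, 0, -0.04], "delta_pos": [-5.3, 3.0, 0], "grip": 8},
    {"rot": [0, 0, -0.05], "delta_pos": [-5.1, 3.3, 0], "grip": 8},
    {"rot": [0, 0, -0.05], "delta_pos": [-5, 3.6, 0], "grip": 8},
    {"rot": [0, 0, -0.05], "delta_pos": [-4.8, 3.8, 0], "grip": 8},
    {"rot": [0, 0, -0.05], "delta_pos": [-4.6, 4, 0], "grip": 8},
    {"rot": [0, 0, -0.05], "delta_pos": [-4.4, 4.3, 0], "grip": 8},
    {"rot": [0, 0, -0.05], "delta_pos": [-4.2, 4.5, 0], "grip": 8}
  ]
}}

```text
t: 11.0
position: [0.5165, -0.094, 0.2067]
tcp_rot: [0.611, 0.36, -0.358, -0.607]
force: [0.7, 1.2, -1.8]
grip_width: 0.147
```

```bash
python3 st.py; python3 plan.py .05 14
```

```text
11.0 pos [516.5  -94.03 206.7 ] yaw x deg 60.99 down [ 0.005  -0.0037 -1.    ] F [ 0.66  1.24 -1.84] T [ 0.133 -0.026  0.256] w 12.937973419707152 q [-0.29  0.43  0.48  1.95 -0.26  0.82  1.4 ]
r 0.12321852640696947 ang turned by tool 0.6616654915425162 by pos 0.6412529696505953
[-4.   4.7]
[-3.8  4.9]
[-3.5  5.1]
[-3.3  5.2]
[-3.   5.4]
[-2.7  5.5]
[-2.4  5.7]
[-2.2  5.8]
[-1.9  5.9]
[-1.6  6. ]
[-1.3  6. ]
[-1.   6.1]
[-0.7  6.1]
[-0.4  6.1]
```

Request:
{"name": "apply_moves", "arguments": {
  "commands": [
    {"rot": [0.004, 0.005, -0.04], "delta_pos": [-4, 4.7, -0.2], "grip": 8},
    {"rot": [0, 0, -0.045], "delta_pos": [-3.8, 4.9, -0.2], "grip": 8},
    {"rot": [0, 0, -0.045], "delta_pos": [-3.5, 5.1, -0.2], "grip": 8},
    {"rot": [0, 0, -0.05], "delta_pos": [-3.3, 5.2, -0.1], "grip": 8},
    {"rot": [0, 0, -0.05], "delta_pos": [-3, 5.4, -0.1], "grip": 8},
    {"rot": [0, 0, -0.05], "delta_pos": [-2.7, 5.5, -0.1], "grip": 8}
  ]
}}

```text
t: 11.6
position: [0.4962, -0.0651, 0.2067]
tcp_rot: [0.656, 0.267, -0.266, -0.654]
force: [0.1, 0.8, -3.5]
grip_width: 0.149
```

```bash
python3 st.py; python3 plan.py .05 10
```

```text
11.6 pos [496.2  -65.12 206.73] yaw x deg 44.32 down [ 0.002  -0.0032 -1.    ] F [ 0.08  0.79 -3.47] T [0.019 0.085 0.239] w 13.16317024497734 q [-0.41  0.4   0.55  2.01 -0.28  0.81  1.08]
r 0.12399445080062606 ang turned by tool 0.9525998193406853 by pos 0.9279671497908855
[-2.5  5.7]
[-2.3  5.8]
[-2.   5.9]
[-1.7  6. ]
[-1.4  6. ]
[-1.1  6.1]
[-0.8  6.2]
[-0.4  6.2]
[-0.1  6.2]
[0.2 6.2]
```

Request:
{"name": "apply_moves", "arguments": {
  "commands": [
    {"rot": [0.003, 0.002, -0.04], "delta_pos": [-2.5, 5.7, -0.2], "grip": 8},
    {"rot": [0, 0, -0.045], "delta_pos": [-2.2, 5.8, -0.2], "grip": 8},
    {"rot": [0, 0, -0.045], "delta_pos": [-1.9, 5.9, -0.2], "grip": 8},
    {"rot": [0, 0, -0.05], "delta_pos": [-1.5, 6, -0.1], "grip": 8},
    {"rot": [0, 0, -0.05], "delta_pos": [-1.2, 6, -0.1], "grip": 8},
    {"rot": [0, 0, -0.04], "delta_pos": [-0.8, 4.5, -0.1], "grip": 8}
  ]
}}

```text
t: 12.2
position: [0.4852, -0.033, 0.2065]
tcp_rot: [0.687, 0.172, -0.173, -0.685]
force: [0.2, 0.4, -1.9]
grip_width: 0.151
```

```bash
python3 st.py; python3 plan.py .03 6; python3 pic.py h
```

```text
12.2 pos [485.19 -33.01 206.5 ] yaw x deg 28.23 down [-8.0e-04 -3.2e-03 -1.0e+00] F [ 0.22  0.43 -1.9 ] T [0.09  0.108 0.219] w 13.341695004835689 q [-0.53  0.39  0.62  2.04 -0.31  0.8   0.77]
r 0.12468232495024889 ang turned by tool 1.2333496290300092 by pos 1.201811914575001
[-0.6  3.7]
[-0.5  3.7]
[-0.4  3.7]
[-0.3  3.7]
[-0.1  3.7]
[-0.   3.7]
```

View pics/scene_h.png

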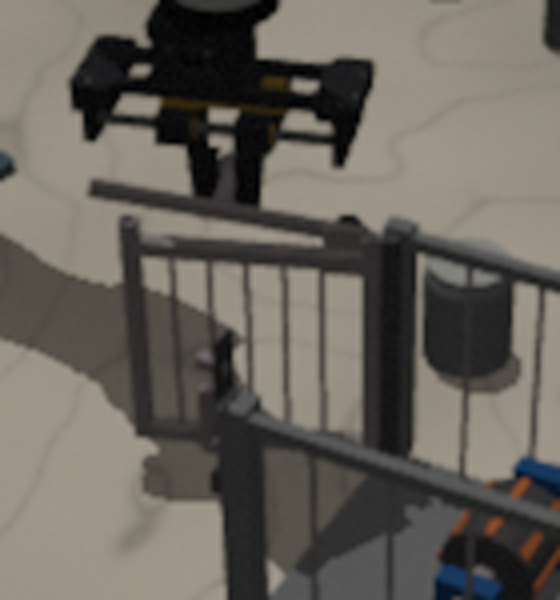

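Request:
{"name": "apply_moves", "arguments": {
  "commands": [
    {"rot": [0, 0, -0.02], "delta_pos": [-0.5, 3.7, -0.1], "grip": 8},
    {"rot": [0, 0, -0.025], "delta_pos": [-0.4, 3.5, -0.1], "grip": 8},
    {"rot": [0, 0, -0.02], "delta_pos": [-0.3, 2.5, -0.1], "grip": 8},
    {"rot": [0, 0, -0.02], "delta_pos": [-0.2, 2.5, -0.1], "grip": 8}
  ]
}}

```text
t: 12.7
position: [0.4835, -0.021, 0.2061]
tcp_rot: [0.694, 0.141, -0.143, -0.692]
force: [-1.2, -0.0, -1.5]
grip_width: 0.147
```

```bash
python3 st.py; python3 plan.py .02 3
```

```text
12.7 pos [483.49 -21.04 206.15] yaw x deg 23.2 down [-0.0016 -0.0034 -1.    ] F [-1.24 -0.03 -1.48] T [0.038 0.29  0.131] w 12.987069438614526 q [-0.57  0.39  0.65  2.05 -0.32  0.8   0.67]
r 0.12487966795313217 ang turned by tool 1.321274718630725 by pos 1.298734412751268
[-0.2  2.5]
[-0.1  2.5]
[-0.1  2.5]
```

Request:
{"name": "apply_moves", "arguments": {
  "commands": [
    {"rot": [0, 0, -0.01], "delta_pos": [-0.1, 2.5, 0], "grip": 8},
    {"rot": [0, 0, -0.015], "delta_pos": [0, 2, 0], "grip": 8},
    {"rot": [0, 0, -0.015], "delta_pos": [0, 2, 0], "grip": 8},
    {"rot": [0, 0, 0], "delta_pos": [0, 0, 0], "grip": 8}
  ]
}}

```text
t: 13.1
position: [0.4831, -0.0161, 0.2061]
tcp_rot: [0.698, 0.125, -0.127, -0.694]
force: [-1.4, 0.3, -2.8]
grip_width: 0.148
```

```bash
python3 st.py; python3 plan.py .02 3
```

```text
13.1 pos [483.11 -16.07 206.15] yaw x deg 20.57 down [-0.0019 -0.0063 -1.    ] F [-1.36  0.34 -2.84] T [0.196 0.277 0.184] w 13.043898767365162 q [-0.6   0.39  0.66  2.05 -0.32  0.8   0.61]
r 0.12497763006888717 ang turned by tool 1.3670594374895462 by pos 1.3385735465001336
[-0.1  2.5]
[-0.   2.5]
[0.  2.5]
```

Request:
{"name": "apply_moves", "arguments": {
  "commands": [
    {"rot": [0, 0, 0], "delta_pos": [0, 2, 0], "grip": 8},
    {"rot": [0, 0, 0], "delta_pos": [0, 2, 0], "grip": 8}
  ]
}}

```text
t: 13.3
position: [0.4831, -0.0158, 0.2063]
tcp_rot: [0.7, 0.124, -0.126, -0.692]
force: [-0.6, -7.0, -2.2]
grip_width: 0.148
```

```bash
python3 st.py
```

```text
13.3 pos [483.1  -15.75 206.33] yaw x deg 20.4 down [-0.0011 -0.0112 -0.9999] F [-0.58 -6.96 -2.22] T [-1.564  0.343  0.185] w 13.031221275269257 q [-0.6   0.39  0.66  2.05 -0.32  0.8   0.6 ]
```

Request:
{"name": "apply_moves", "arguments": {
  "commands": [
    {"rot": [0.011, 0, 0], "delta_pos": [0, 0, 0], "grip": 8},
    {"rot": [0, 0, 0], "delta_pos": [-0.1, 0, -1.5], "grip": 8},
    {"rot": [0, 0, 0], "delta_pos": [-0.1, 0, -1.5], "grip": 8},
    {"rot": [0, 0, 0], "delta_pos": [-0.1, 0, -1.5], "grip": 8},
    {"rot": [0, 0, 0], "delta_pos": [-0.1, 0, -1.5], "grip": 8},
    {"rot": [0, 0, 0], "delta_pos": [0, 0, 0], "grip": 8}
  ]
}}

```text
t: 13.9
position: [0.4827, -0.0163, 0.1999]
tcp_rot: [0.696, 0.125, -0.125, -0.696]
force: [-1.2, -2.2, -1.0]
grip_width: 0.155
```

```bash
python3 st.py
```

```text
13.9 pos [482.7  -16.34 199.93] yaw x deg 20.35 down [-8.e-04 -8.e-04 -1.e+00] F [-1.21 -2.16 -1.  ] T [-0.436  0.298  0.178] w 13.632126790483573 q [-0.58  0.4   0.65  2.05 -0.34  0.79  0.63]
```

Request:
{"name": "apply_moves", "arguments": {
  "commands": [
    {"rot": [0, 0, 0], "delta_pos": [0, 0, -1.2], "grip": 8},
    {"rot": [0, 0, 0], "delta_pos": [0, 0, -1.2], "grip": 8},
    {"rot": [0, 0, 0], "delta_pos": [0, 0, -1], "grip": 8},
    {"rot": [0, 0, 0], "delta_pos": [0, 0, 0], "grip": 8}
  ]
}}

```text
t: 14.3
position: [0.4826, -0.0164, 0.1962]
tcp_rot: [0.696, 0.124, -0.125, -0.696]
force: [-1.9, -1.6, -0.5]
grip_width: 0.149
```

```bash
python3 st.py
```

```text
14.3 pos [482.62 -16.43 196.19] yaw x deg 20.34 down [-0.001  -0.0011 -1.    ] F [-1.89 -1.62 -0.5 ] T [-0.533  0.304  0.173] w 13.084214793398335 q [-0.58  0.41  0.65  2.06 -0.35  0.78  0.63]
```

Request:
{"name": "apply_moves", "arguments": {
  "commands": [
    {"rot": [0, 0, 0], "delta_pos": [0, 0, -1], "grip": 8},
    {"rot": [0, 0, 0], "delta_pos": [0, 0, -0.8], "grip": 8},
    {"rot": [0, 0, 0], "delta_pos": [0, 0, 0], "grip": 8}
  ]
}}

```text
t: 14.6
position: [0.4826, -0.0165, 0.1948]
tcp_rot: [0.696, 0.124, -0.125, -0.696]
force: [-3.0, -1.6, 1.7]
grip_width: 0.152
```

```bash
python3 st.py
```

```text
14.6 pos [482.64 -16.46 194.76] yaw x deg 20.33 down [-1.2e-03 -5.0e-04 -1.0e+00] F [-2.97 -1.62  1.68] T [-0.431  0.615  0.132] w 13.360884732574819 q [-0.58  0.41  0.64  2.06 -0.35  0.78  0.63]
```

Request:
{"name": "apply_moves", "arguments": {
  "commands": [
    {"rot": [0, 0, 0], "delta_pos": [0, 0, 0], "grip": 20},
    {"rot": [0, 0, 0], "delta_pos": [0, 0, 0], "grip": 30},
    {"rot": [0, 0, 0], "delta_pos": [0, 0, 0], "grip": 44},
    {"rot": [0, 0, 0], "delta_pos": [0, 0, 0], "grip": 44},
    {"rot": [0, 0, 0], "delta_pos": [0, 0, 0], "grip": 44}
  ]
}}

```text
t: 15.1
position: [0.4851, -0.0147, 0.1954]
tcp_rot: [-0.696, -0.126, 0.123, 0.696]
force: [0.0, -0.0, 0.6]
grip_width: 0.495
```

```bash
python3 st.py; python3 pic.py i
```

```text
15.1 pos [485.13 -14.68 195.45] yaw x deg 20.35 down [ 0.0038  0.0015 -1.    ] F [ 0.04 -0.01  0.61] T [-0.023  0.047  0.038] w 43.58082648620244 q [-0.58  0.41  0.64  2.06 -0.35  0.78  0.63]
```

View pics/scene_i.png

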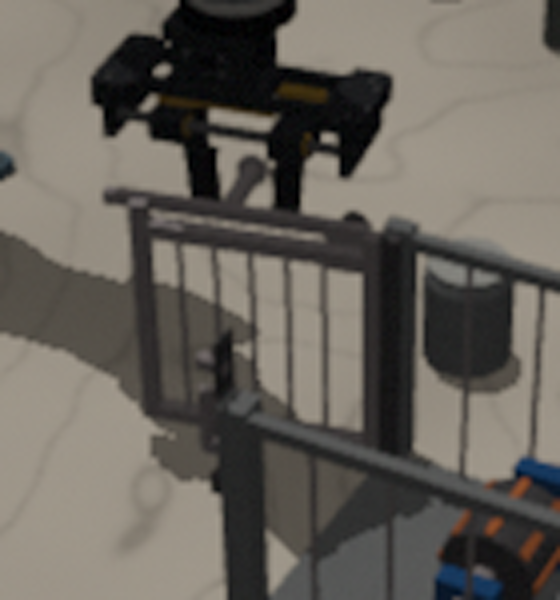

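The bar is level and the stub is free between the fingers. Now rise straight up.

Request:
{"name": "apply_moves", "arguments": {
  "commands": [
    {"rot": [0, 0, 0], "delta_pos": [0, 0, 8], "grip": 44},
    {"rot": [0, 0, 0], "delta_pos": [0, 0, 10], "grip": 44},
    {"rot": [0, 0, 0], "delta_pos": [0, 0, 15], "grip": 44},
    {"rot": [0, 0, 0], "delta_pos": [0, 0, 20], "grip": 44},
    {"rot": [0, 0, 0], "delta_pos": [0, 0, 20], "grip": 44},
    {"rot": [0, 0, 0], "delta_pos": [0, 0, 20], "grip": 44},
    {"rot": [0, 0, 0], "delta_pos": [0, 0, 0], "grip": 44},
    {"rot": [0, 0, 0], "delta_pos": [0, 0, 0], "grip": 44}
  ]
}}

```text
t: 16.0
position: [0.4849, -0.0157, 0.2964]
tcp_rot: [-0.696, -0.127, 0.122, 0.696]
force: [-0.5, 0.9, -0.1]
grip_width: 0.501
```

```bash
python3 st.py
python3 - <<'E'
from h import *
import cv2
for n in("scene","top"): cv2.imwrite(f"pics/{n}_j.png",camera(n)[:,:,::-1])
a=cv2.imread("pics/scene_j.png");cv2.imwrite("pics/scene_jz.png",cv2.resize(a[120:270,210:350],None,fx=4,fy=4,interpolation=cv2.INTER_CUBIC))
E
```

```text
16.0 pos [484.89 -15.69 296.44] yaw x deg 20.24 down [ 0.0061  0.0021 -1.    ] F [-0.52  0.91 -0.14] T [-0.034  0.073  0.024] w 44.0969939404527 q [-0.68  0.25  0.73  1.96 -0.2   0.99  0.5 ]
```

View pics/scene_jz.png

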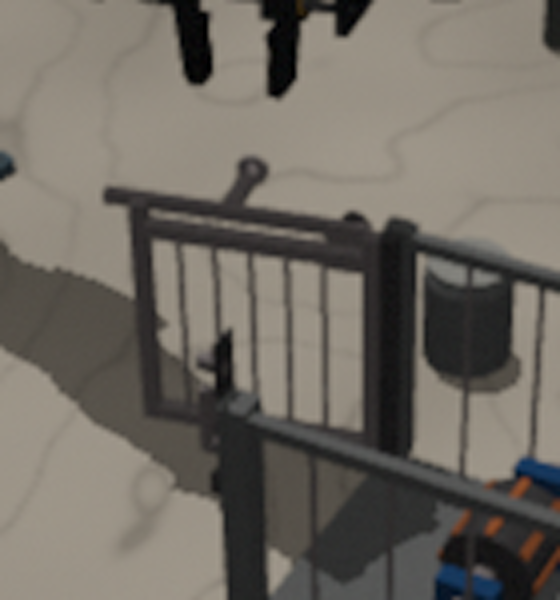

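View pics/top_j.png

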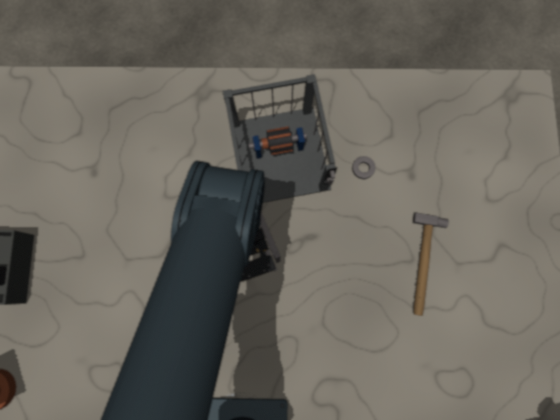

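Run:
```python
from h import *
f=lambda a,b:(210+a/4-.4,120+b/4-.4)
a=ray("scene",*f(108,192),.195)[:2];b=ray("scene",*f(330,222),.195)[:2]
e=b-a;print(a,b,"bar yaw from -y':",np.arctan2(e[1],e[0]), "gate angle",.155+np.pi/2-np.arctan2(e[1],e[0]))
print("stub end",ray("scene",*f(252,168),.19))
from plant import close_job
print(close_job())
```

```text
[ 0.42210511 -0.08095385] [ 0.5609631  -0.01602527] bar yaw from -y': 0.43738494049731147 gate angle 1.288411386297585
stub end [0.47184386 0.00794909 0.19      ]
the job is handed in; nothing more can be done
None
```

The gate is open at its stop, the latch bar is back on its rest, the gripper is clear, and the job is handed in; the handover gave no verdict.

- **Lifting the latch:** I gripped the stub at 12 N and felt upward until the nose met the keeper's finger, at about 10 mm of lift at the stub. The contact added about 2 N at the stub. I then backed down about 1 mm and drew the gate outward in 1 mm steps, with no extra sideways load showing. At one point the lifting load dropped to about 1.2 N, possibly the nose brushing the lip, so I raised it 0.5 mm.
- **Opening the gate:** I swung it at roughly 0.5 rad/s or less until it hit its stop. A final push gave about 7 N with no movement.
- **Lowering and release:** I lowered the bar until its rest took the weight, opened the fingers, and rose 100 mm straight up. The whole job took about 16 s of the 64 s allowed.

**Last checks:**
- The last scene picture shows the gate open, the bar level and the fingers clear.
- The bearing, hammer and grease can look where they were. The arm hid the can in the last top view, so I judged it from the scene picture only.
- The two measures of the gate angle differ. The arm's path gave 1.34 to 1.37 rad at the stop, while a rough reading from the picture gave 1.29 rad. Both are above the required 1.25.

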